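# Press the end knob onto a scroll roller

### The job

Two bench bar clamps stand on the mounting table, each holding a wooden scroll roller; on one of them the dark end knob still stands proud of its roller. Pump that clamp's trigger until its jaw has pushed the knob fully home against the roller, then press the clamp's release lever until the jaw has slid all the way back, and let go. Leave the other clamp alone.

Things in the scene. Friction and masses are not known exactly. Their poses are not given: they have to be found in the camera images.
- clamp: Clamp with the proud knob, 485 x 90 mm board fixed to the table. Origin on the table under the trigger's hinge; x runs forwards along bar, jaw and roller, y left, z up. Head: two dark steel cheeks at y = -24 to 24 mm, x = -30 to 100, 82 mm high (120 mm at x = -16 to 16). Bar 60 mm high, jaw plate 76 mm, at x = 123 to 135 when back. Roller x = 205 to 325.
- trigger_pad (a point): Centre of the top of the rubber pad (36 x 32 mm) near the free end of the trigger, a black paddle 28 mm wide reaching back from the head over the bar; at x = -92, y = 0, z = 129 mm of the clamp at rest. Press straight down 38 mm for a full stroke, lift to let it spring up. Takes 4 to 8 N, 12 N with the knob moving; hard stop at the end of stroke, or once the knob is home (no harm).
- release_pad (a point): Centre of the top of the steel thumb tab (30 x 26 mm) of the release lever, right of the head: x = 15, y = -58, z = 101 mm of the clamp at rest. Press straight down with 2 to 4 N: ratchet free after 10 mm, hard stop at 21 mm. While it is held down, with the trigger up, a spring slides the jaw back in about 0.5 s. Let go, it springs up and the ratchet holds again.
- trigger (a joint): Angle of that trigger: 0 up at rest, 0.42 rad fully pressed. Each full stroke advances the jaw by about 11 mm; the first 0.1 rad is lost motion. On the upstroke a ratchet holds the jaw.
- jaw (a joint): Slide of that clamp's bar and black jaw plate (34 x 46 mm) towards the knob, in m: 0 fully back, positive forwards. Held by the ratchet against a spring of about 4 N. It meets the proud knob at 0.020 to 0.025 and has it home at 0.040.
- cap (a joint): Slide of the dark turned end knob (34 mm across, 30 mm long) on the roller's thin pale spigot (14 mm; the roller is 26 mm), in m: 0 stands 20 mm proud (as far as it comes), 0.020 is fully home against the roller's shoulder. Moves with about 10 N and stays where it is pushed.
- spare_jaw (a joint): Slide of the jaw of the other clamp, of the same make but with its knob already home: 0 fully back, positive forwards, in m.

How it is judged (in metres and radians):
On the way, in this order (a step that is already met when the one before it is completed fails the run):
1. the trigger of the clamp with the proud knob is pressed (over 0.12 rad) (value of joint trigger above 0.12 rad), for 0.05 s.
2. the knob is home (within 3 mm) with the jaw advanced behind it (value of joint cap above 0.017 m and value of joint jaw above 0.033 m), for 0.1 s.
At the end, for the whole second after the job is handed in: The knob is home on the roller (within 3 mm of the shoulder), the clamp's jaw is all the way back (within 5 mm of its stop) and its trigger is up (under 0.1 rad) (value of joint cap above 0.017 m and value of joint jaw below 0.005 m and value of joint trigger below 0.1 rad); the robot touches nothing.
It fails at once if the other clamp's jaw is pumped forward (past 8 mm) (value of joint spare_jaw above 0.008 m).
It also fails if it takes over 67 s, if anything falls off the work surface, if the arm or the gripper's body presses on something with over 40 N, if the wrist force passes 120 N, or if a joint passes its speed limit or range.

### The arm

A 6-joint arm with a two-finger parallel gripper is mounted at the origin on the work surface. World frame = base frame: x ahead of the robot, y to its left, z up, the work surface at z = 0. Lengths are in mm, angles in degrees, forces in N, time in s.
With the tool pointing down it reaches from about 350 to 850 mm from the base axis. Payload 8.1 kg.
Tool frame: the origin (TCP) lies between the finger pads; the fingertips stand 22 mm ahead of it and the grasp point (between the pads) lies 3 mm ahead of it (ctrl.finger_overhang is the distance from the TCP to the fingertips, in mm); z points along the fingers, y is the line along which they close (so a half turn about z gives the same grasp; the last joint's range is limited). The gripper opens to 93 mm and grips with 3 to 60 N. Pads are 15 mm wide; open, the fingers measure 128 mm over their backs; the gripper's body (75 mm by 188 mm) begins 65 mm behind the grasp point.
Start: joints at [69.591, 7.471, 85.268, -0, 87.261, -4.893], TCP at [160.479, 578.145, 240.635] pointing down, gripper open.
Joint ranges: [-169.43, 169.43], [-51.17, 129.36], [1.28, 143.12], [-76.62, 256.62], [0, 156.53], [-152.29, 152.29]. Speed limits (degrees/s): [136.94, 136.94, 159.86, 180, 180, 180].

### API

Orientations are given as a 3x3 rotation matrix whose columns are the frame's x, y, z axes.
In Python, from rig import monitor, imaging, ctrl gives the robot as it stands. The module is installed in compiled form; this text tells all that it offers.
- The arm moves only by the tool servo_tool, never from a script. Its argument "targets" is a list that holds one entry, the list of rows, each a list of 5 numbers: the closure, from 0 (fully open) to 1 (shut), then the shift along the tool's x, y, z in cm, then the turn about the tool's z in rad. A call has exactly 8 rows; each row is the pose to reach, as a shift and turn from the pose commanded when the call began, along the tool's axes at that moment; what a row does not reach only later rows make up. A row lasts 1/10 s, in which the tool goes at most 50 mm and 8.59 degrees, less where a joint would pass 70% of its speed; a pose out of reach is approached as far as the arm can. A call with a gripper value outside its range is refused whole. The fingers move at their own pace and stop on an object; the grip force is fixed at half the most. Time passes only in rows, so rows that repeat a pose let the fingers close, or fill a call up. It gives the time, the measured TCP pose, the force, the opening and the grip force at its end, in the units of the state.
- monitor.state(): the state, without advancing time (a new reading comes with each control period).
- imaging.grab_frame(name): name is "scene" or "top" or "wrist"; returns the picture (384x512x3 uint8, red, green, blue); there is no depth.
- imaging.calibration(name): a dict with "fx", "fy", "cx", "cy" (pixels), "rvec" (rotation vector, rad) and "tvec" (3), from world to camera coordinates, as OpenCV has them; the wrist camera has in their place "T_tool_cam" (4x4, takes a point from camera to tool coordinates, whose origin is the TCP and whose axes are the flange's). Camera axes: x right, y down, z forward; pixel columns grow to the right and rows downward; lengths in mm; the calibration is good to about 2 mm. The wrist camera is an equidistant fisheye: a pixel r from the principal point sees the ray r / f radians off the axis. A picture is of the moment at which its call begins: read the wrist's pose just before it. calibration takes no time and is no camera call.
- ctrl.close_job(): hands the job in; it is judged then, once.
The state is a dict: "time_s": time; "qpos": joint angles; "qd": joint speeds; "joint_torque": joint torques, N m; "position": TCP position; "eef_rot": TCP orientation; "force": force on the tool from outside, world axes, zero at the start; "torque": the same for the moment, N m; "gripper_width": finger opening in mm; "grasp_force": force on a finger pad.
Only numpy, scipy, OpenCV 4.12 (cv2) and the standard library are available. Lean on these libraries where they do the work, as an engineer would, in place of code of your own. Each camera call takes 0.05 s, during which the arm holds its last target. There are 200 camera calls.

## Working session

There is one attempt and no reset: what is moved stays moved. The work goes in short steps, Python scripts to look and compute and a tool call to move; the robot and the scene stay as the last step left them, time stands still between calls to the robot, and variables do not carry over. Pictures are saved under pics/ and viewed, at most 10 in all, crops included, and the job is handed in when it is done.

Besides the shell and the picture viewer there is one more tool, called after "Emit:" as name(argument=value, ...), one argument or row to a line, values as JSON. servo_tool: Moves the arm, as the interface text tells. Its arguments: {"type":"object","properties":{"targets":{"type":"array","items":{"type":"array","items":{"type":"array","items":{"type":"number"}}}}},"required":["targets"]}

```bash
mkdir -p pics; python3 - <<'E'
from rig import monitor, imaging, ctrl
import cv2,numpy as np
s=monitor.state();print(s['time_s'],s['position'],np.round(s['eef_rot'],3).tolist(),s['force'],s['gripper_width'])
for n in("scene","top"):
    im=imaging.grab_frame(n);cv2.imwrite(f'pics/{n}0.png',cv2.resize(im[:,:,::-1],(800,600),interpolation=cv2.INTER_CUBIC))
    print(n,imaging.calibration(n))
print(ctrl.finger_overhang)
E
```

```text
0.0 [160.30850731 577.63810658 239.59211598] [[-0.964, 0.268, -0.001], [0.268, 0.964, -0.002], [0.0, -0.002, -1.0]] [0.12011368 0.00326318 0.63264191] 92.96724152000756
scene {'fx': 383.1226745946758, 'fy': 383.1226745946758, 'cx': 257.43204219641837, 'cy': 192.84351236286017, 'rvec': array([ 2.30899154,  0.62086419, -0.2210789 ]), 'tvec': array([-503.15268857, -156.59790007, 1108.71782811])}
top {'fx': 352.13042696536684, 'fy': 352.13042696536684, 'cx': 265.3820949858458, 'cy': 194.49387893474673, 'rvec': array([ 2.13451965, -2.12772435,  0.23150406]), 'tvec': array([-40.78707127, 613.02307165, 664.90538249])}
22.0
```

View pics/top0.png

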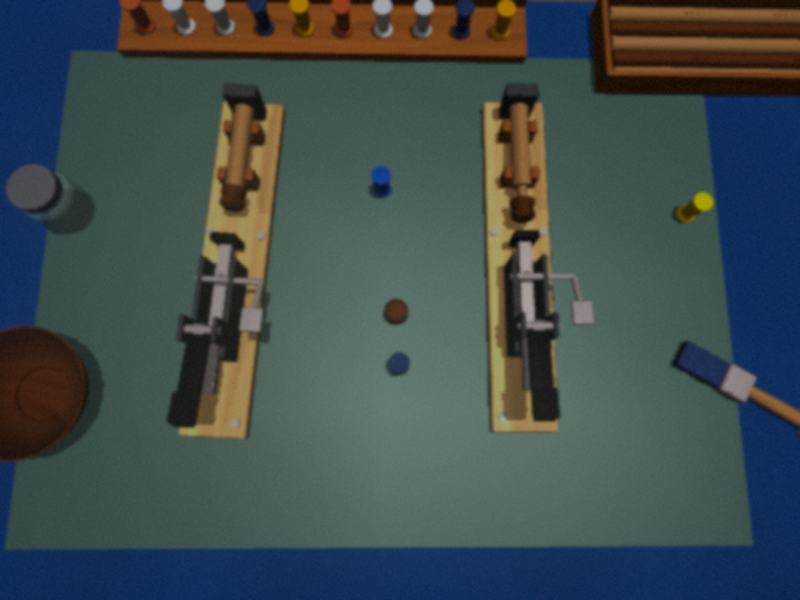

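View pics/scene0.png

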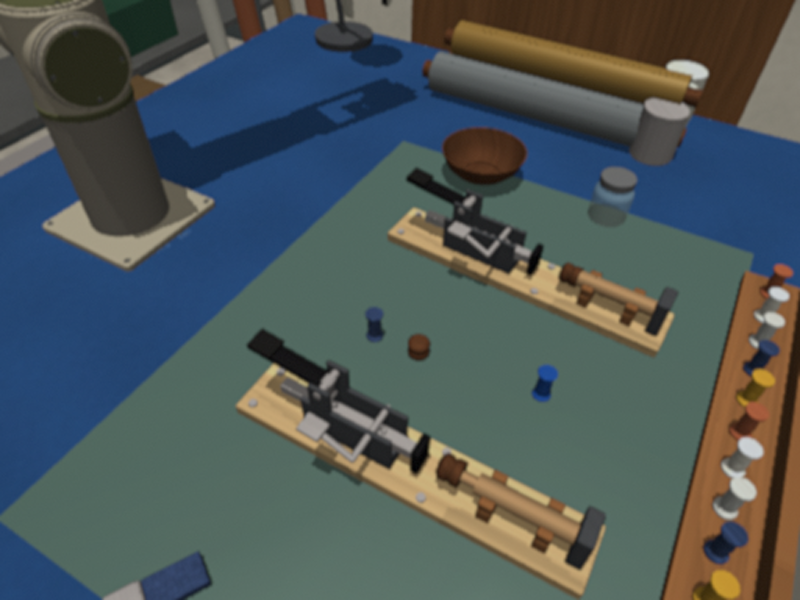

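The right-hand clamp in the top view is the target: its pale spigot shows at (521,190) between knob and roller. Its trigger pad is at about (544,402), its release tab at (583,313) and its jaw top at (524,236). In the scene view it is the near clamp, with the tab at (312,427) and the pad at (264,345).

```bash
cat > h.py <<'E'
import numpy as np,cv2
from rig import monitor, imaging, ctrl
P={'trig':(-92,0,129),'rel':(15,-58,101),'jaw':(129,0,76)}
def T(p,X):
    c,s=np.cos(p[2]),np.sin(p[2]);X=np.atleast_2d(np.array(X,float))
    return np.c_[p[0]+c*X[:,0]-s*X[:,1],p[1]+s*X[:,0]+c*X[:,1],X[:,2]]
def proj(n,W):
    k=imaging.calibration(n);K=np.array([[k['fx'],0,k['cx']],[0,k['fy'],k['cy']],[0,0,1]])
    return cv2.projectPoints(np.array(W,float),k['rvec'],k['tvec'],K,None)[0][:,0]
E
python3 - <<'E'
from h import *
from scipy.optimize import least_squares
obs=[('top','trig',544,402),('top','rel',583,313),('top','jaw',524,236),('scene','rel',312,427),('scene','trig',264,345)]
f=lambda p:np.concatenate([proj(n,T(p,P[k]))[0]-np.array([u,v])*.64 for n,k,u,v in obs])
r=least_squares(f,[500,-150,0]);p=r.x;np.save('pose.npy',p);print(p,np.degrees(p[2]));print(r.fun.reshape(-1,2).round(1))
for k in P:print(k,T(p,P[k]).round(1))
s=monitor.state();print(s['time_s'])
W=T(p,[(-92,0,129),(15,-58,101),(129,0,76),(205,0,50),(325,0,50),(0,0,120),(-110,16,129),(-110,-16,129),(-74,16,129),(-74,-16,129)])
for n in('top','scene'):
    im=cv2.imread(f'pics/{n}0.png')
    for q in proj(n,W)/.64: cv2.circle(im,tuple(int(a) for a in q),3,(0,0,255),-1)
    cv2.imwrite(f'pics/{n}1.png',im)
a=cv2.imread('pics/top1.png')[50:470,430:650];b=cv2.imread('pics/scene1.png')[310:600,220:620]
o=np.zeros((420,620,3),np.uint8);o[:,:220]=a;o[:290,220:]=b;cv2.imwrite('pics/chk.png',o)
E
```

```text
[ 5.77467420e+02 -1.86847630e+02  2.34454309e-02] 1.3433242419113924
[[ 1.3 -0.3]
 [-1.6  0.4]
 [ 0.2 -1.8]
 [-0.8  0.1]
 [-0.4 -1.3]]
trig [[ 485.5 -189.   129. ]]
rel [[ 593.8 -244.5  101. ]]
jaw [[ 706.4 -183.8   76. ]]
0.1
```

View pics/chk.png

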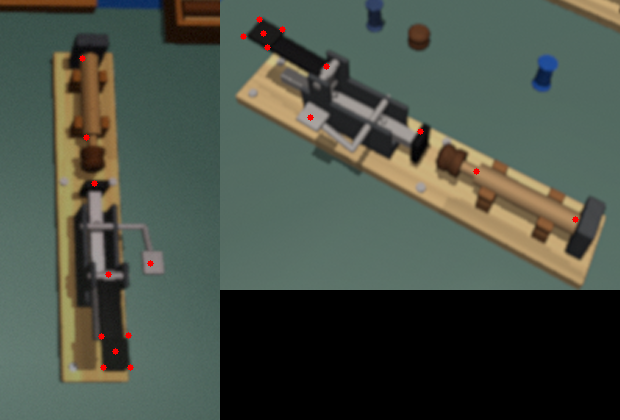

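The projected points land on both pads, so the pose fits. I'll shut the gripper and go over the trigger pad.

Emit:
servo_tool(
  targets=[
    [[1, -2.6, -3.25, 0, 0], [1, -5.2, -6.5, 0, 0], [1, -7.8, -9.75, 0, 0], [1, -10.4, -13, 0, 0], [1, -13, -16.25, 0, 0], [1, -15.6, -19.5, 0, 0], [1, -18.2, -22.75, 0, 0], [1, -20.8, -26, 0, 0]],
  ],
)

```text
time_s: 0.9
position: [291.4, 270.4, 240.3]
eef_rot: [[-0.964, 0.267, -0.0], [0.267, 0.964, -0.0], [0.0, -0.0, -1.0]]
force: [1.0, -0.5, 0.5]
gripper_width: 33.4
grasp_force: 0.0
```

Emit:
servo_tool(
  targets=[
    [[1, -2.6, -3.25, 0, 0], [1, -5.2, -6.5, 0, 0], [1, -7.8, -9.75, 0, 0], [1, -10.4, -13, 0, 0], [1, -13, -16.25, 0, 0], [1, -15.6, -19.5, 0, 0], [1, -18.2, -22.75, 0, 0], [1, -20.8, -26, 0, 0]],
  ],
)

```text
time_s: 1.7
position: [422.4, -36.0, 240.4]
eef_rot: [[-0.963, 0.268, -0.0], [0.268, 0.963, 0.0], [0.0, 0.0, -1.0]]
force: [0.1, 0.6, -0.3]
gripper_width: 0.5
grasp_force: 0.0
```

Emit:
servo_tool(
  targets=[
    [[1, -2.6, -3.25, 0, 0], [1, -5.2, -6.5, 0, 0], [1, -7.8, -9.75, 0, 0], [1, -10.2, -13.1, 0, 0], [1, -10.2, -13.1, 0, 0], [1, -10.2, -13.1, 0, 0], [1, -10.2, -13.1, 0, 0], [1, -10.2, -13.1, 0, 0]],
  ],
)

```text
time_s: 2.5
position: [485.3, -186.7, 240.8]
eef_rot: [[-0.964, 0.266, 0.0], [0.266, 0.964, 0.0], [-0.0, 0.0, -1.0]]
force: [-0.4, 0.2, -0.1]
gripper_width: 0.8
grasp_force: 0.0
```

Emit:
servo_tool(
  targets=[
    [[1, 0, -0.2, 2, 0], [1, 0, -0.2, 4, 0], [1, 0, -0.2, 6, 0], [1, 0, -0.2, 7.5, 0], [1, 0, -0.2, 8, 0], [1, 0, -0.2, 8, 0], [1, 0, -0.2, 8, 0], [1, 0, -0.2, 8, 0]],
  ],
)

```text
time_s: 3.3
position: [485.6, -189.9, 161.9]
eef_rot: [[-0.964, 0.267, 0.002], [0.267, 0.964, -0.001], [-0.002, -0.0, -1.0]]
force: [-0.6, 0.3, -0.6]
gripper_width: 0.8
grasp_force: 0.0
```

```bash
python3 - <<'E'
from h import *
im=imaging.grab_frame('scene')[200:384,140:400,::-1];cv2.imwrite('pics/s2.png',cv2.resize(im,None,fx=3,fy=3,interpolation=cv2.INTER_CUBIC))
E
```

```text
(no output)
```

View pics/s2.png

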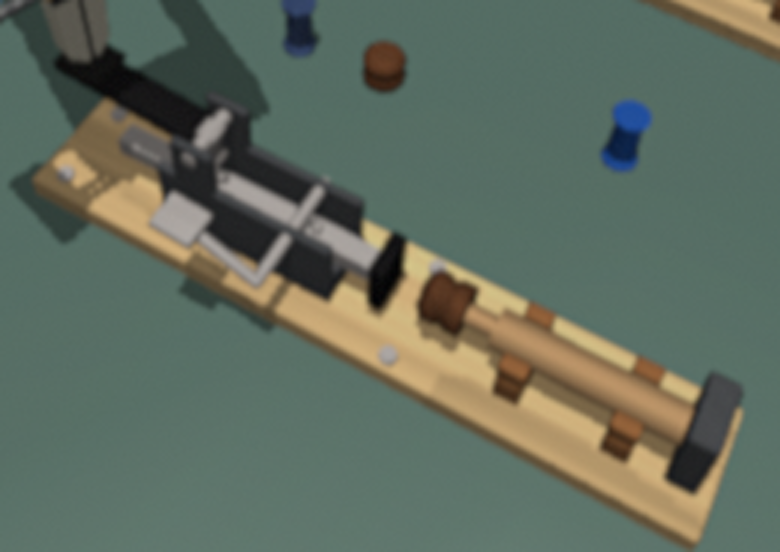

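The fingertips sit over the pad at (82,50), and the knob is still proud at (445,300). Now the first stroke.

Emit:
servo_tool(
  targets=[
    [[1, 0, 0, 0.8, 0], [1, 0, 0, 1.5, 0], [1, 0, 0, 2.2, 0], [1, 0, 0, 3.0, 0], [1, 0, 0, 3.8, 0], [1, 0, 0, 4.5, 0], [1, 0, 0, 4.7, 0], [1, 0, 0, 4.7, 0]],
  ],
)

```text
time_s: 4.15
position: [485.7, -190.0, 114.2]
eef_rot: [[-0.964, 0.268, 0.002], [0.268, 0.964, -0.001], [-0.002, -0.0, -1.0]]
force: [1.2, -1.0, 7.8]
gripper_width: 0.4
grasp_force: 3.4
```

Emit:
servo_tool(
  targets=[
    [[1, 0, 0, -1, 0], [1, 0, 0, -2.2, 0], [1, 0, 0, -3.4, 0], [1, 0, 0, -4.4, 0], [1, 0, 0, -4.4, 0], [1, 0, 0, -4.4, 0], [1, 0, 0, -4.4, 0], [1, 0, 0, -4.4, 0]],
  ],
)

```text
time_s: 4.95
position: [484.5, -189.4, 156.8]
eef_rot: [[-0.964, 0.267, -0.001], [0.267, 0.964, 0.001], [0.001, 0.0, -1.0]]
force: [-0.4, -0.3, 0.8]
gripper_width: 0.2
grasp_force: 0.0
```

```bash
python3 - <<'E'
from h import *
im=imaging.grab_frame('scene')[200:384,140:400,::-1];cv2.imwrite('pics/s3.png',cv2.resize(im,None,fx=3,fy=3,interpolation=cv2.INTER_CUBIC))
E
```

```text
(no output)
```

View pics/s3.png

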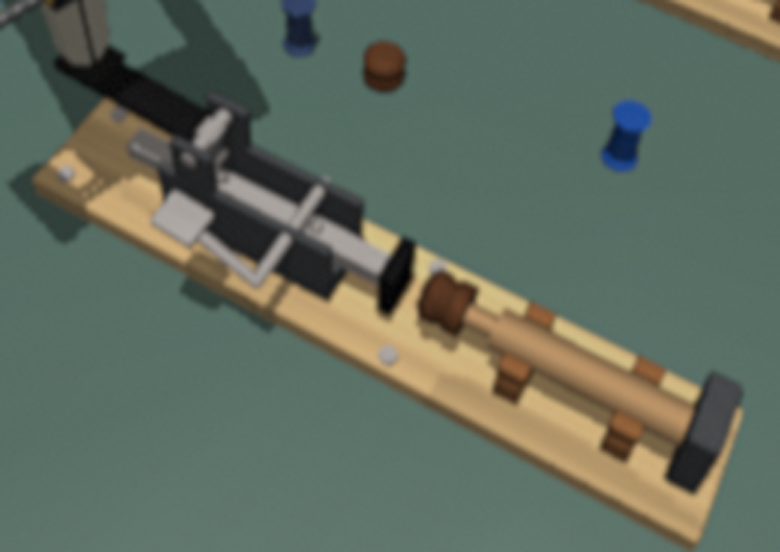

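The stroke worked: the jaw plate moved from about x=387 to 397 px. I'll repeat it.

Emit:
servo_tool(
  targets=[
    [[1, 0, 0, 0.8, 0], [1, 0, 0, 1.6, 0], [1, 0, 0, 2.4, 0], [1, 0, 0, 3.2, 0], [1, 0, 0, 4.0, 0], [1, 0, 0, 4.4, 0], [1, 0, 0, 4.4, 0], [1, 0, 0, 4.4, 0]],
  ],
)

```text
time_s: 5.8
position: [485.8, -189.8, 114.2]
eef_rot: [[-0.964, 0.267, 0.002], [0.267, 0.964, -0.001], [-0.002, -0.0, -1.0]]
force: [-0.1, 0.7, 8.4]
gripper_width: 0.6
grasp_force: 3.9
```

Emit:
servo_tool(
  targets=[
    [[1, 0, 0, -1, 0], [1, 0, 0, -2.2, 0], [1, 0, 0, -3.4, 0], [1, 0, 0, -4.4, 0], [1, 0, 0, -4.4, 0], [1, 0, 0, -4.4, 0], [1, 0, 0, -4.4, 0], [1, 0, 0, -4.4, 0]],
  ],
)

```text
time_s: 6.6
position: [484.5, -189.4, 156.8]
eef_rot: [[-0.964, 0.268, -0.001], [0.268, 0.964, 0.001], [0.001, 0.0, -1.0]]
force: [0.9, -0.5, 0.8]
gripper_width: 0.9
grasp_force: 0.0
```

Emit:
servo_tool(
  targets=[
    [[1, 0, 0, 0.8, 0], [1, 0, 0, 1.6, 0], [1, 0, 0, 2.4, 0], [1, 0, 0, 3.2, 0], [1, 0, 0, 4.0, 0], [1, 0, 0, 4.4, 0], [1, 0, 0, 4.4, 0], [1, 0, 0, 4.4, 0]],
  ],
)

```text
time_s: 7.4
position: [485.8, -189.8, 114.2]
eef_rot: [[-0.964, 0.268, 0.002], [0.268, 0.964, -0.001], [-0.002, 0.0, -1.0]]
force: [0.6, 0.6, 8.2]
gripper_width: 0.6
grasp_force: 4.1
```

Emit:
servo_tool(
  targets=[
    [[1, 0, 0, -1, 0], [1, 0, 0, -2.2, 0], [1, 0, 0, -3.4, 0], [1, 0, 0, -4.4, 0], [1, 0, 0, -4.4, 0], [1, 0, 0, -4.4, 0], [1, 0, 0, -4.4, 0], [1, 0, 0, -4.4, 0]],
  ],
)

```text
time_s: 8.2
position: [484.5, -189.4, 156.8]
eef_rot: [[-0.964, 0.268, -0.001], [0.268, 0.964, 0.001], [0.001, 0.0, -1.0]]
force: [0.0, 0.2, 0.3]
gripper_width: 0.5
grasp_force: 0.0
```

Emit:
servo_tool(
  targets=[
    [[1, 0, 0, 0.8, 0], [1, 0, 0, 1.6, 0], [1, 0, 0, 2.2, 0], [1, 0, 0, 2.6, 0], [1, 0, 0, 2.9, 0], [1, 0, 0, 3.1, 0], [1, 0, 0, 3.2, 0], [1, 0, 0, 3.2, 0]],
  ],
)

```text
time_s: 9.0
position: [484.6, -189.8, 125.6]
eef_rot: [[-0.964, 0.268, -0.001], [0.268, 0.964, -0.0], [0.001, -0.0, -1.0]]
force: [-4.7, -0.0, 10.0]
gripper_width: 1.0
grasp_force: 5.0
```

Emit:
servo_tool(
  targets=[
    [[1, 0, 0, 0.1, 0], [1, 0, 0, 0.1, 0], [1, 0, 0, 0.2, 0], [1, 0, 0, 0.2, 0], [1, 0, 0, 0.3, 0], [1, 0, 0, 0.3, 0], [1, 0, 0, 0.4, 0], [1, 0, 0, 0.4, 0]],
  ],
)

```text
time_s: 9.8
position: [484.9, -189.8, 121.7]
eef_rot: [[-0.964, 0.268, -0.0], [0.268, 0.964, -0.0], [-0.0, -0.0, -1.0]]
force: [-3.4, -0.3, 9.4]
gripper_width: 0.5
grasp_force: 4.4
```

Emit:
servo_tool(
  targets=[
    [[1, 0, 0, 0.1, 0], [1, 0, 0, 0.1, 0], [1, 0, 0, 0.2, 0], [1, 0, 0, 0.2, 0], [1, 0, 0, 0.3, 0], [1, 0, 0, 0.3, 0], [1, 0, 0, 0.3, 0], [1, 0, 0, 0.3, 0]],
  ],
)

```text
time_s: 10.6
position: [485.2, -189.8, 118.7]
eef_rot: [[-0.964, 0.268, 0.001], [0.268, 0.964, -0.0], [-0.001, -0.0, -1.0]]
force: [-1.4, 0.3, 6.6]
gripper_width: 0.7
grasp_force: 3.6
```

Emit:
servo_tool(
  targets=[
    [[1, 0, 0, 0.1, 0], [1, 0, 0, 0.1, 0], [1, 0, 0, 0.2, 0], [1, 0, 0, 0.2, 0], [1, 0, 0, 0.3, 0], [1, 0, 0, 0.3, 0], [1, 0, 0, 0.4, 0], [1, 0, 0, 0.4, 0]],
  ],
)

```text
time_s: 11.4
position: [485.7, -189.8, 115.3]
eef_rot: [[-0.964, 0.268, 0.002], [0.268, 0.964, -0.001], [-0.002, -0.0, -1.0]]
force: [-1.2, 0.2, 9.0]
gripper_width: 0.4
grasp_force: 4.7
```

```bash
python3 - <<'E'
from h import *
im=imaging.grab_frame('scene')[200:384,140:400,::-1];cv2.imwrite('pics/s4.png',cv2.resize(im,None,fx=3,fy=3,interpolation=cv2.INTER_CUBIC))
E
```

```text
(no output)
```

View pics/s4.png

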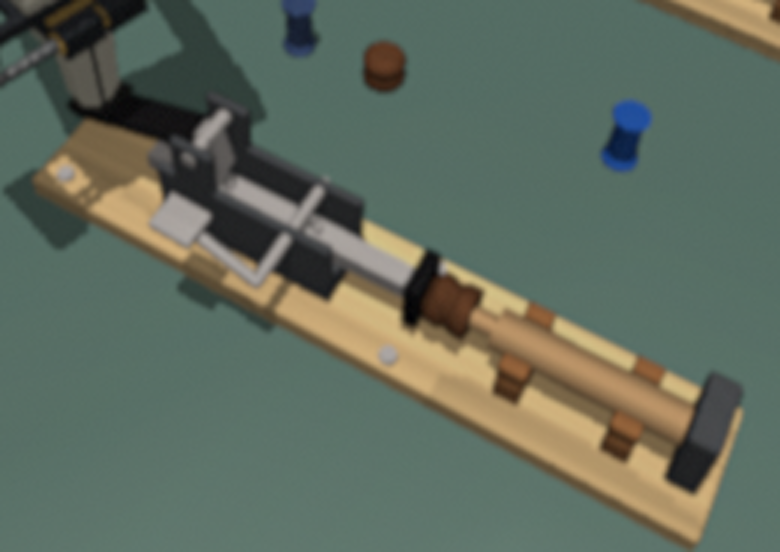

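The jaw plate (424,290) is now pushing the knob, which has moved from 445 to 452 px. Each stroke gives less than 11 mm, so I'll keep pumping slightly deeper.

Emit:
servo_tool(
  targets=[
    [[1, 0, 0, -1, 0], [1, 0, 0, -2.2, 0], [1, 0, 0, -3.4, 0], [1, 0, 0, -4.3, 0], [1, 0, 0, -4.3, 0], [1, 0, 0, -4.3, 0], [1, 0, 0, -4.3, 0], [1, 0, 0, -4.3, 0]],
  ],
)

```text
time_s: 12.25
position: [484.5, -189.4, 156.8]
eef_rot: [[-0.964, 0.268, -0.001], [0.268, 0.964, 0.001], [0.001, 0.0, -1.0]]
force: [0.0, -0.8, 0.3]
gripper_width: 0.6
grasp_force: 0.0
```

Emit:
servo_tool(
  targets=[
    [[1, 0, 0, 0.8, 0], [1, 0, 0, 1.6, 0], [1, 0, 0, 2.4, 0], [1, 0, 0, 3.2, 0], [1, 0, 0, 3.8, 0], [1, 0, 0, 4.3, 0], [1, 0, 0, 4.5, 0], [1, 0, 0, 4.5, 0]],
  ],
)

```text
time_s: 13.05
position: [486.0, -189.9, 114.0]
eef_rot: [[-0.964, 0.267, 0.002], [0.267, 0.964, -0.001], [-0.003, -0.0, -1.0]]
force: [-2.5, 1.1, 14.1]
gripper_width: 0.4
grasp_force: 7.2
```

Emit:
servo_tool(
  targets=[
    [[1, 0, 0, -1, 0], [1, 0, 0, -2.2, 0], [1, 0, 0, -3.4, 0], [1, 0, 0, -4.5, 0], [1, 0, 0, -4.5, 0], [1, 0, 0, -4.5, 0], [1, 0, 0, -4.5, 0], [1, 0, 0, -4.5, 0]],
  ],
)

```text
time_s: 13.85
position: [484.5, -189.3, 156.8]
eef_rot: [[-0.964, 0.267, -0.001], [0.267, 0.964, 0.001], [0.001, 0.0, -1.0]]
force: [1.3, -0.2, -0.6]
gripper_width: 0.5
grasp_force: 0.0
```

Emit:
servo_tool(
  targets=[
    [[1, 0, 0, 0.8, 0], [1, 0, 0, 1.6, 0], [1, 0, 0, 2.4, 0], [1, 0, 0, 3.2, 0], [1, 0, 0, 3.8, 0], [1, 0, 0, 4.3, 0], [1, 0, 0, 4.5, 0], [1, 0, 0, 4.5, 0]],
  ],
)

```text
time_s: 14.65
position: [486.0, -189.9, 114.0]
eef_rot: [[-0.964, 0.267, 0.002], [0.267, 0.964, -0.001], [-0.003, -0.0, -1.0]]
force: [-3.2, 1.7, 13.3]
gripper_width: 0.5
grasp_force: 7.3
```

```bash
python3 - <<'E'
from h import *
im=imaging.grab_frame('scene')[200:384,140:400,::-1];cv2.imwrite('pics/s5.png',cv2.resize(im,None,fx=3,fy=3,interpolation=cv2.INTER_CUBIC))
E
```

```text
(no output)
```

View pics/s5.png

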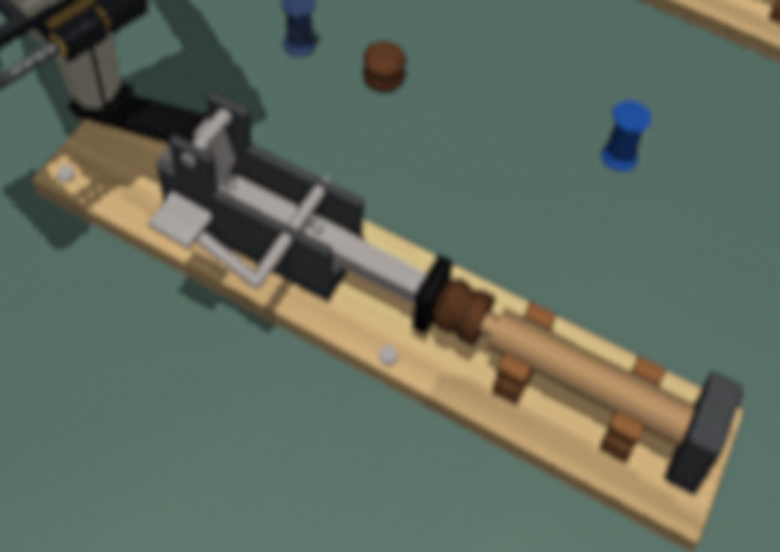

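The knob is at 463 px, with about 10 px (6 mm) of spigot left. One more full stroke, then a careful one.

Emit:
servo_tool(
  targets=[
    [[1, 0, 0, -1, 0], [1, 0, 0, -2.2, 0], [1, 0, 0, -3.4, 0], [1, 0, 0, -4.5, 0], [1, 0, 0, -4.5, 0], [1, 0, 0, -4.5, 0], [1, 0, 0, -4.5, 0], [1, 0, 0, -4.5, 0]],
  ],
)

```text
time_s: 15.5
position: [484.5, -189.4, 156.8]
eef_rot: [[-0.964, 0.267, -0.001], [0.267, 0.964, 0.001], [0.001, 0.0, -1.0]]
force: [-0.2, 0.1, -0.2]
gripper_width: 0.6
grasp_force: 0.0
```

Emit:
servo_tool(
  targets=[
    [[1, 0, 0, 0.8, 0], [1, 0, 0, 1.6, 0], [1, 0, 0, 2.0, 0], [1, 0, 0, 2.3, 0], [1, 0, 0, 2.6, 0], [1, 0, 0, 2.9, 0], [1, 0, 0, 3.2, 0], [1, 0, 0, 3.2, 0]],
  ],
)

```text
time_s: 16.3
position: [484.5, -189.8, 125.5]
eef_rot: [[-0.964, 0.268, -0.001], [0.268, 0.964, -0.0], [0.001, -0.0, -1.0]]
force: [-5.2, 0.1, 8.6]
gripper_width: 0.7
grasp_force: 4.9
```

Emit:
servo_tool(
  targets=[
    [[1, 0, 0, 0.2, 0], [1, 0, 0, 0.3, 0], [1, 0, 0, 0.5, 0], [1, 0, 0, 0.7, 0], [1, 0, 0, 0.9, 0], [1, 0, 0, 1.1, 0], [1, 0, 0, 1.3, 0], [1, 0, 0, 1.3, 0]],
  ],
)

```text
time_s: 17.1
position: [486.0, -189.9, 114.0]
eef_rot: [[-0.964, 0.267, 0.002], [0.267, 0.964, -0.001], [-0.003, -0.0, -1.0]]
force: [-2.5, 1.5, 13.8]
gripper_width: 0.3
grasp_force: 6.8
```

Emit:
servo_tool(
  targets=[
    [[1, 0, 0, -1, 0], [1, 0, 0, -2.2, 0], [1, 0, 0, -3.4, 0], [1, 0, 0, -4.5, 0], [1, 0, 0, -4.5, 0], [1, 0, 0, -4.5, 0], [1, 0, 0, -4.5, 0], [1, 0, 0, -4.5, 0]],
  ],
)

```text
time_s: 17.9
position: [484.5, -189.4, 156.8]
eef_rot: [[-0.964, 0.267, -0.001], [0.267, 0.964, 0.001], [0.001, 0.0, -1.0]]
force: [0.9, -0.4, -0.3]
gripper_width: 0.5
grasp_force: 0.0
```

Emit:
servo_tool(
  targets=[
    [[1, 0, 0, 0.8, 0], [1, 0, 0, 1.6, 0], [1, 0, 0, 2.0, 0], [1, 0, 0, 2.3, 0], [1, 0, 0, 2.6, 0], [1, 0, 0, 2.8, 0], [1, 0, 0, 2.8, 0], [1, 0, 0, 2.8, 0]],
  ],
)

```text
time_s: 18.7
position: [484.4, -189.8, 129.7]
eef_rot: [[-0.964, 0.268, -0.001], [0.268, 0.964, -0.0], [0.001, -0.0, -1.0]]
force: [-4.9, -0.1, 8.9]
gripper_width: 0.7
grasp_force: 5.3
```

Emit:
servo_tool(
  targets=[
    [[1, 0, 0, 0.1, 0], [1, 0, 0, 0.2, 0], [1, 0, 0, 0.3, 0], [1, 0, 0, 0.4, 0], [1, 0, 0, 0.5, 0], [1, 0, 0, 0.6, 0], [1, 0, 0, 0.6, 0], [1, 0, 0, 0.6, 0]],
  ],
)

```text
time_s: 19.5
position: [484.7, -189.8, 123.8]
eef_rot: [[-0.964, 0.268, -0.0], [0.268, 0.964, -0.0], [0.0, -0.0, -1.0]]
force: [-4.7, 0.5, 8.2]
gripper_width: 0.6
grasp_force: 4.8
```

Emit:
servo_tool(
  targets=[
    [[1, 0, 0, 0.1, 0], [1, 0, 0, 0.2, 0], [1, 0, 0, 0.3, 0], [1, 0, 0, 0.4, 0], [1, 0, 0, 0.5, 0], [1, 0, 0, 0.6, 0], [1, 0, 0, 0.6, 0], [1, 0, 0, 0.6, 0]],
  ],
)

```text
time_s: 20.3
position: [485.3, -189.8, 118.1]
eef_rot: [[-0.964, 0.268, 0.001], [0.268, 0.964, -0.0], [-0.001, -0.0, -1.0]]
force: [-2.1, -0.6, 8.9]
gripper_width: 0.4
grasp_force: 4.4
```

```bash
python3 - <<'E'
from h import *
im=imaging.grab_frame('scene')[200:384,140:400,::-1];cv2.imwrite('pics/s6.png',cv2.resize(im,None,fx=3,fy=3,interpolation=cv2.INTER_CUBIC))
E
```

```text
(no output)
```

View pics/s6.png

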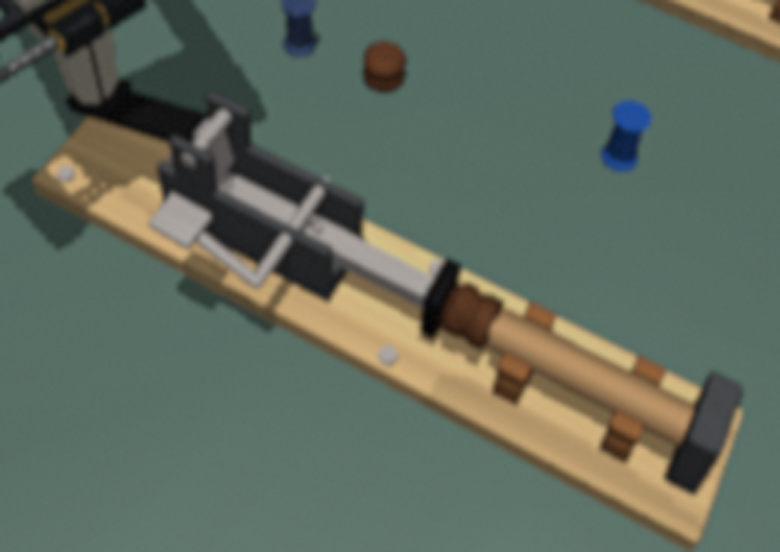

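The knob (470,313) is almost at the shoulder (492). I'll finish this stroke and make another gradual one until it stops hard.

Emit:
servo_tool(
  targets=[
    [[1, 0, 0, 0.1, 0], [1, 0, 0, 0.2, 0], [1, 0, 0, 0.3, 0], [1, 0, 0, 0.4, 0], [1, 0, 0, 0.5, 0], [1, 0, 0, 0.5, 0], [1, 0, 0, 0.5, 0], [1, 0, 0, 0.5, 0]],
  ],
)

```text
time_s: 21.15
position: [486.0, -189.9, 114.0]
eef_rot: [[-0.964, 0.267, 0.002], [0.267, 0.964, -0.001], [-0.003, -0.0, -1.0]]
force: [-3.1, 2.4, 13.2]
gripper_width: 0.6
grasp_force: 6.9
```

Emit:
servo_tool(
  targets=[
    [[1, 0, 0, -1, 0], [1, 0, 0, -2.2, 0], [1, 0, 0, -3.4, 0], [1, 0, 0, -4.5, 0], [1, 0, 0, -4.5, 0], [1, 0, 0, -4.5, 0], [1, 0, 0, -4.5, 0], [1, 0, 0, -4.5, 0]],
  ],
)

```text
time_s: 21.95
position: [484.5, -189.3, 156.8]
eef_rot: [[-0.964, 0.267, -0.001], [0.267, 0.964, 0.001], [0.001, 0.0, -1.0]]
force: [-0.2, -0.3, -0.8]
gripper_width: 0.2
grasp_force: 0.0
```

Emit:
servo_tool(
  targets=[
    [[1, 0, 0, 0.8, 0], [1, 0, 0, 1.4, 0], [1, 0, 0, 1.7, 0], [1, 0, 0, 1.9, 0], [1, 0, 0, 2.1, 0], [1, 0, 0, 2.3, 0], [1, 0, 0, 2.3, 0], [1, 0, 0, 2.3, 0]],
  ],
)

```text
time_s: 22.75
position: [484.2, -189.8, 134.7]
eef_rot: [[-0.963, 0.268, -0.002], [0.268, 0.964, -0.0], [0.002, -0.0, -1.0]]
force: [-6.7, -0.5, 7.5]
gripper_width: 0.3
grasp_force: 4.2
```

Emit:
servo_tool(
  targets=[
    [[1, 0, 0, 0.1, 0], [1, 0, 0, 0.2, 0], [1, 0, 0, 0.3, 0], [1, 0, 0, 0.4, 0], [1, 0, 0, 0.5, 0], [1, 0, 0, 0.6, 0], [1, 0, 0, 0.6, 0], [1, 0, 0, 0.6, 0]],
  ],
)

```text
time_s: 23.55
position: [484.2, -189.8, 129.0]
eef_rot: [[-0.964, 0.268, -0.002], [0.268, 0.964, -0.0], [0.001, -0.001, -1.0]]
force: [-7.2, -0.0, 10.6]
gripper_width: 0.4
grasp_force: 5.4
```

Emit:
servo_tool(
  targets=[
    [[1, 0, 0, 0.1, 0], [1, 0, 0, 0.2, 0], [1, 0, 0, 0.3, 0], [1, 0, 0, 0.4, 0], [1, 0, 0, 0.5, 0], [1, 0, 0, 0.5, 0], [1, 0, 0, 0.5, 0], [1, 0, 0, 0.5, 0]],
  ],
)

```text
time_s: 24.35
position: [484.5, -189.7, 123.9]
eef_rot: [[-0.964, 0.268, -0.001], [0.268, 0.964, -0.0], [0.001, -0.0, -1.0]]
force: [-6.2, -0.6, 8.2]
gripper_width: 0.4
grasp_force: 4.7
```

Emit:
servo_tool(
  targets=[
    [[1, 0, 0, 0.1, 0], [1, 0, 0, 0.2, 0], [1, 0, 0, 0.3, 0], [1, 0, 0, 0.4, 0], [1, 0, 0, 0.5, 0], [1, 0, 0, 0.5, 0], [1, 0, 0, 0.5, 0], [1, 0, 0, 0.5, 0]],
  ],
)

```text
time_s: 25.15
position: [485.0, -189.8, 119.4]
eef_rot: [[-0.964, 0.268, 0.0], [0.268, 0.964, -0.0], [-0.0, -0.0, -1.0]]
force: [-5.3, 0.7, 9.6]
gripper_width: 0.4
grasp_force: 5.7
```

Emit:
servo_tool(
  targets=[
    [[1, 0, 0, 0.1, 0], [1, 0, 0, 0.2, 0], [1, 0, 0, 0.3, 0], [1, 0, 0, 0.4, 0], [1, 0, 0, 0.5, 0], [1, 0, 0, 0.5, 0], [1, 0, 0, 0.5, 0], [1, 0, 0, 0.5, 0]],
  ],
)

```text
time_s: 25.95
position: [485.7, -189.8, 114.2]
eef_rot: [[-0.964, 0.267, 0.002], [0.267, 0.964, -0.0], [-0.002, 0.0, -1.0]]
force: [-0.5, 0.1, 6.5]
gripper_width: 0.6
grasp_force: 2.8
```

```bash
python3 - <<'E'
from h import *
im=imaging.grab_frame('scene')[200:384,140:400,::-1];cv2.imwrite('pics/s7.png',cv2.resize(im,None,fx=3,fy=3,interpolation=cv2.INTER_CUBIC))
a=cv2.imread('pics/s6.png');b=cv2.imread('pics/s7.png')
# displacement of jaw/knob between pictures by template
for n,(x0,y0,x1,y1) in dict(jaw=(420,255,465,340),knob=(440,280,500,345)).items():
    t=a[y0:y1,x0:x1];r=cv2.matchTemplate(b[y0-30:y1+30,x0-40:x1+40],t,cv2.TM_CCOEFF_NORMED);_,m,_,l=cv2.minMaxLoc(r);print(n,l[0]-40,l[1]-30,round(m,3))
E
```

```text
jaw 2 1 0.993
knob 2 1 0.99
```

```bash
cat >m.py <<'E'
from h import *
p=np.load('pose.npy')
def jaw(name):
    a=cv2.imread('pics/s2.png');b=cv2.imread('pics/'+name)
    x0,y0,x1,y1=363,228,410,314;t=a[y0:y1,x0:x1]
    r=cv2.matchTemplate(b[200:370,340:490],t,cv2.TM_CCOEFF_NORMED);_,m,_,l=cv2.minMaxLoc(r)
    return l[0]+340-x0,l[1]+200-y0,round(m,3)
def knob(name):
    a=cv2.imread('pics/s2.png');b=cv2.imread('pics/'+name)
    x0,y0,x1,y1=418,270,470,335;t=a[y0:y1,x0:x1]
    r=cv2.matchTemplate(b[240:380,400:530],t,cv2.TM_CCOEFF_NORMED);_,m,_,l=cv2.minMaxLoc(r)
    return l[0]+400-x0,l[1]+240-y0,round(m,3)
E
python3 - <<'E'
from m import *
q=proj('scene',T(p,[(129+d,0,53) for d in(0,10,20,30,40)]))*3;print('jaw exp',(q-q[0]).round(1).tolist())
q=proj('scene',T(p,[(170+d,0,45) for d in(0,10,20)]))*3;print('knob exp',(q-q[0]).round(1).tolist())
for s in(3,4,5,6,7):print(s,jaw(f's{s}.png'),knob(f's{s}.png'))
E
```

```text
jaw exp [[0.0, 0.0], [14.1, 6.9], [28.4, 13.9], [42.8, 20.9], [57.3, 28.0]]
knob exp [[0.0, 0.0], [14.5, 7.1], [29.2, 14.3]]
3 (9, 5, 0.983) (0, 0, 1.0)
4 (34, 19, 0.779) (-15, -7, 0.788)
5 (45, 25, 0.778) (-4, -1, 0.786)
6 (53, 30, 0.778) (4, 3, 0.784)
7 (55, 30, 0.783) (6, 4, 0.781)
```

The jaw is about 38.5 mm forward, so almost home. One more slow stroke to make sure.

Emit:
servo_tool(
  targets=[
    [[1, 0, 0, -1, 0], [1, 0, 0, -2.2, 0], [1, 0, 0, -3.4, 0], [1, 0, 0, -4.4, 0], [1, 0, 0, -4.4, 0], [1, 0, 0, -4.4, 0], [1, 0, 0, -4.4, 0], [1, 0, 0, -4.4, 0]],
  ],
)

```text
time_s: 26.8
position: [484.5, -189.3, 156.8]
eef_rot: [[-0.964, 0.267, -0.001], [0.267, 0.964, 0.001], [0.001, 0.0, -1.0]]
force: [0.1, -0.8, 0.6]
gripper_width: 0.3
grasp_force: 0.0
```

Emit:
servo_tool(
  targets=[
    [[1, 0, 0, 0.8, 0], [1, 0, 0, 1.4, 0], [1, 0, 0, 1.6, 0], [1, 0, 0, 1.8, 0], [1, 0, 0, 2.0, 0], [1, 0, 0, 2.2, 0], [1, 0, 0, 2.2, 0], [1, 0, 0, 2.2, 0]],
  ],
)

```text
time_s: 27.6
position: [484.4, -189.7, 135.9]
eef_rot: [[-0.964, 0.268, -0.001], [0.268, 0.964, -0.0], [0.001, -0.0, -1.0]]
force: [-6.5, -0.7, 8.6]
gripper_width: 0.4
grasp_force: 3.9
```

Emit:
servo_tool(
  targets=[
    [[1, 0, 0, 0.1, 0], [1, 0, 0, 0.2, 0], [1, 0, 0, 0.3, 0], [1, 0, 0, 0.4, 0], [1, 0, 0, 0.5, 0], [1, 0, 0, 0.5, 0], [1, 0, 0, 0.5, 0], [1, 0, 0, 0.5, 0]],
  ],
)

```text
time_s: 28.4
position: [484.3, -189.7, 131.2]
eef_rot: [[-0.964, 0.268, -0.001], [0.268, 0.964, -0.0], [0.001, -0.0, -1.0]]
force: [-6.5, 1.2, 10.6]
gripper_width: 0.5
grasp_force: 5.4
```

Emit:
servo_tool(
  targets=[
    [[1, 0, 0, 0.1, 0], [1, 0, 0, 0.2, 0], [1, 0, 0, 0.3, 0], [1, 0, 0, 0.4, 0], [1, 0, 0, 0.5, 0], [1, 0, 0, 0.6, 0], [1, 0, 0, 0.7, 0], [1, 0, 0, 0.7, 0]],
  ],
)

```text
time_s: 29.2
position: [484.7, -189.7, 124.1]
eef_rot: [[-0.964, 0.268, -0.0], [0.268, 0.964, -0.0], [0.0, -0.0, -1.0]]
force: [-4.8, 0.1, 8.8]
gripper_width: 0.4
grasp_force: 4.6
```

```bash
python3 - <<'E'
from m import *
im=imaging.grab_frame('scene')[200:384,140:400,::-1];cv2.imwrite('pics/s8.png',cv2.resize(im,None,fx=3,fy=3,interpolation=cv2.INTER_CUBIC))
print(jaw('s8.png'))
E
```

```text
(57, 31, 0.771)
```

View pics/s8.png

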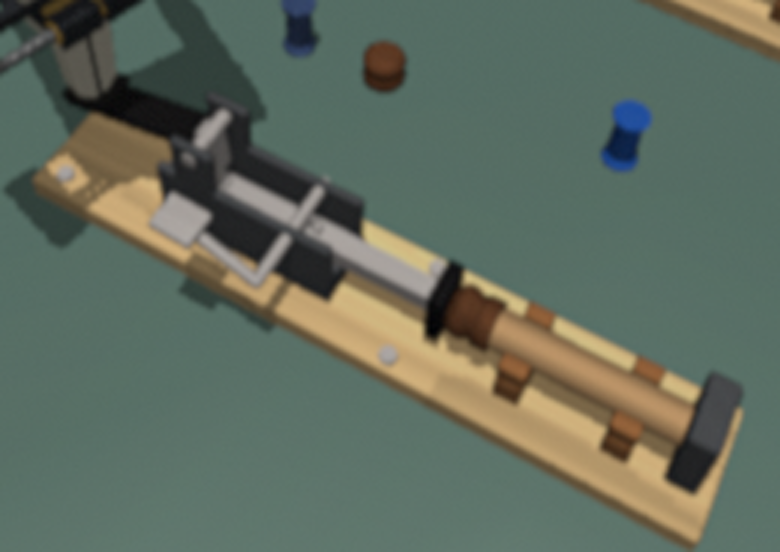

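The knob (475,315) sits flush on the roller shoulder, and the jaw shift of 57 px matches the 57.3 px expected at 40 mm. I'll finish this stroke, watch the force, then lift.

Emit:
servo_tool(
  targets=[
    [[1, 0, 0, 0.1, 0], [1, 0, 0, 0.2, 0], [1, 0, 0, 0.3, 0], [1, 0, 0, 0.4, 0], [1, 0, 0, 0.5, 0], [1, 0, 0, 0.6, 0], [1, 0, 0, 0.7, 0], [1, 0, 0, 0.7, 0]],
  ],
)

```text
time_s: 30.05
position: [485.3, -189.8, 118.6]
eef_rot: [[-0.964, 0.267, 0.001], [0.267, 0.964, -0.0], [-0.001, -0.0, -1.0]]
force: [-9.1, 3.2, 19.2]
gripper_width: 0.6
grasp_force: 10.0
```

```bash
python3 - <<'E'
from m import *
im=imaging.grab_frame('scene')[200:384,140:400,::-1];cv2.imwrite('pics/s9.png',cv2.resize(im,None,fx=3,fy=3,interpolation=cv2.INTER_CUBIC))
print(jaw('s9.png'))
s=monitor.state();print(s['position'],s['force'])
R=s['eef_rot'];r=T(p,P['rel'])[0];print(r, (R.T@(r+[0,0,22]-s['position'])).round(1))
E
```

```text
(57, 31, 0.771)
[ 485.27023304 -189.81415918  118.60763758] [-8.25266604  2.58386256 18.87111342]
[ 593.82300766 -244.48004097  101.        ] [-119.2  -23.6   -4.3]
```

The force rose to 19 N with no further jaw travel, so the knob is home. Now lift and move to the release tab.

Emit:
servo_tool(
  targets=[
    [[1, 0, 0, -2, 0], [1, 0, 0, -4, 0], [1, 0, 0, -6, 0], [1, 0, 0, -7.5, 0], [1, -3, -0.6, -7.5, 0], [1, -6, -1.2, -7.5, 0], [1, -9, -1.8, -7.5, 0], [1, -11.9, -2.4, -7.5, 0]],
  ],
)

```text
time_s: 30.9
position: [594.2, -244.8, 191.1]
eef_rot: [[-0.964, 0.267, -0.0], [0.267, 0.964, 0.001], [0.0, 0.0, -1.0]]
force: [0.2, -0.1, 0.6]
gripper_width: 0.2
grasp_force: 0.0
```

Emit:
servo_tool(
  targets=[
    [[1, 0, 0, 1.5, 0], [1, 0, 0, 3, 0], [1, 0, 0, 4.5, 0], [1, 0, 0, 5.4, 0], [1, 0, 0, 5.4, 0], [1, 0, 0, 5.4, 0], [1, 0, 0, 5.4, 0], [1, 0, 0, 5.4, 0]],
  ],
)

```text
time_s: 31.7
position: [593.7, -244.8, 138.9]
eef_rot: [[-0.964, 0.267, 0.002], [0.267, 0.964, -0.001], [-0.002, -0.0, -1.0]]
force: [0.2, -0.3, -0.9]
gripper_width: 0.8
grasp_force: 0.0
```

```bash
python3 - <<'E'
from m import *
im=imaging.grab_frame('scene')[200:384,140:400,::-1];a=cv2.resize(im,None,fx=3,fy=3,interpolation=cv2.INTER_CUBIC);cv2.imwrite('pics/s10.png',a);print(jaw('s10.png'))
t=imaging.grab_frame('top')[100:284,290:400,::-1];t=cv2.resize(t,None,fx=3,fy=3)
o=np.zeros((552,800,3),np.uint8);o[:,:470]=a[:,:470];o[:,470:]=t;cv2.imwrite('pics/v10.png',o)
E
```

```text
(55, 30, 0.782)
```

View pics/v10.png

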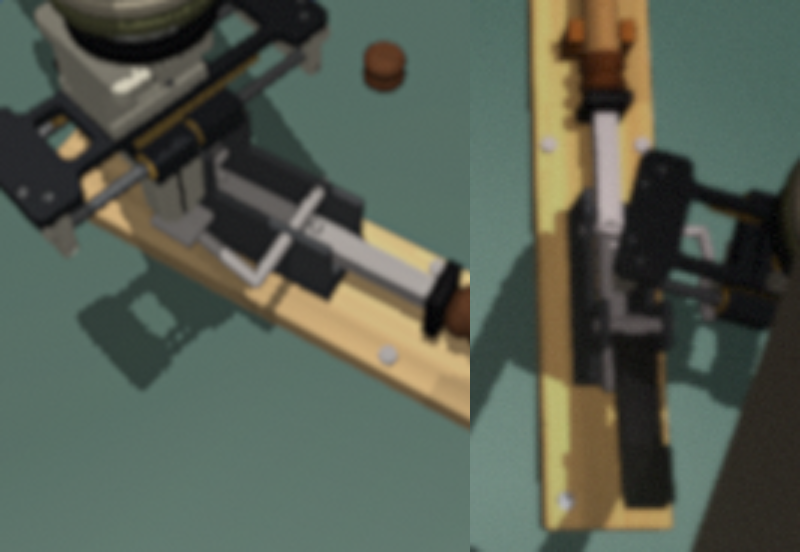

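The fingers are over the tab at (180,215). I'll press it 17 mm down, hold, and look at the jaw.

Emit:
servo_tool(
  targets=[
    [[1, 0, 0, 0.8, 0], [1, 0, 0, 1.5, 0], [1, 0, 0, 2.1, 0], [1, 0, 0, 2.7, 0], [1, 0, 0, 3.3, 0], [1, 0, 0, 3.3, 0], [1, 0, 0, 3.3, 0], [1, 0, 0, 3.3, 0]],
  ],
)

```text
time_s: 32.6
position: [591.7, -244.7, 104.5]
eef_rot: [[-0.963, 0.268, -0.003], [0.268, 0.963, 0.0], [0.003, -0.001, -1.0]]
force: [-10.3, -0.2, 10.1]
gripper_width: 0.4
grasp_force: 6.7
```

Emit:
servo_tool(
  targets=[
    [[1, 0, 0, 0.1, 0], [1, 0, 0, 0.1, 0], [1, 0, 0, 0.1, 0], [1, 0, 0, 0.1, 0], [1, 0, 0, 0.1, 0], [1, 0, 0, 0.1, 0], [1, 0, 0, 0.1, 0], [1, 0, 0, 0.1, 0]],
  ],
)

```text
time_s: 33.4
position: [591.7, -244.8, 104.2]
eef_rot: [[-0.963, 0.268, -0.003], [0.268, 0.963, 0.0], [0.003, -0.001, -1.0]]
force: [-12.8, 2.5, 15.0]
gripper_width: 0.3
grasp_force: 9.0
```

Emit:
servo_tool(
  targets=[
    [[1, 0, 0, -1.5, 0], [1, 0, 0, -3, 0], [1, 0, 0, -5, 0], [1, 0, 0, -7, 0], [1, 0, 0, -9, 0], [1, 0, 0, -10, 0], [1, 0, 0, -10, 0], [1, 0, 0, -10, 0]],
  ],
)

```text
time_s: 34.2
position: [593.1, -244.4, 203.1]
eef_rot: [[-0.964, 0.267, -0.0], [0.267, 0.964, 0.0], [0.0, 0.0, -1.0]]
force: [0.7, 0.6, -0.2]
gripper_width: 0.6
grasp_force: 0.0
```

```bash
python3 - <<'E'
from m import *
im=imaging.grab_frame('scene')[200:384,140:400,::-1];a=cv2.resize(im,None,fx=3,fy=3,interpolation=cv2.INTER_CUBIC);cv2.imwrite('pics/s11.png',a)
b=cv2.imread('pics/s2.png');t=b[228:314,363:410];r=cv2.matchTemplate(a,t,cv2.TM_CCOEFF_NORMED);print(cv2.minMaxLoc(r),'ref 363,228')
t=cv2.imread('pics/s8.png')[280:355,462:515];r=cv2.matchTemplate(a[240:400,400:560],t,cv2.TM_CCOEFF_NORMED);print(cv2.minMaxLoc(r),'home 62,40')
s=monitor.state();print(s['time_s'],s['position'],s['force'])
E
```

```text
(-0.7748844623565674, 0.9998579025268555, (346, 195), (363, 228)) ref 363,228
(-0.6119185090065002, 0.9945722818374634, (22, 5), (62, 40)) home 62,40
34.25 [ 592.71228976 -244.27633712  202.32960438] [-0.25632666 -0.35870903 -0.55256876]
```

The jaw matches its fully-back picture with no shift, the knob is still home, and the robot is clear of everything.

```bash
python3 -c "
from rig import ctrl;print(ctrl.close_job())"
```

```text
the job is handed in; nothing more can be done
None
```

The job is handed in at about 34 s of the 67 s: the images show the knob home on the roller and the jaw fully back; the trigger wasn't re-checked after its last stroke, and the other clamp was left alone.

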